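# Step the tablet dispenser's lid to the four-dot day

### The arm

A 6-joint arm with a two-finger parallel gripper is mounted at the origin on the work surface. World frame = base frame: x ahead of the robot, y to its left, z up, the work surface at z = 0. Lengths are in m, angles in rad, forces in N, time in s.
With the tool pointing down it reaches from about 0.35 to 0.85 m from the base axis. Payload 8.1 kg.
Tool frame: the origin (TCP) lies midway between the tips of the shut fingers; the grasp point (between the pads) lies 19 mm behind it; z points along the fingers, y is the line along which they close (so a half turn about z gives the same grasp; the last joint's range is limited). The gripper opens to 93 mm and grips with 3 to 60 N. Pads are 15 mm wide; open, the fingers measure 128 mm over their backs; the gripper's body (75 mm by 188 mm) begins 65 mm behind the grasp point.
Start: joints at [-0.085, 0.13, 1.488, -0, 1.523, -0.085], TCP at [0.6, 0, 0.219] pointing down, gripper open.
Joint ranges: [-2.96, 2.96], [-0.89, 2.26], [0.02, 2.5], [-1.34, 4.48], [0, 2.73], [-2.66, 2.66]. Speed limits (rad/s): [2.39, 2.39, 2.79, 3.14, 3.14, 3.14].

### API

Orientations are given as a rotation vector (axis times angle).
In Python, from plant import read_state, read_camera, camera_model, close_job gives the robot as it stands. The module is installed in compiled form; this text tells all that it offers.
- The arm moves only by the tool carry_out, never from a script. Its argument "moves" is a list of rows, each an object of numbers: "jaw": the finger opening in m, from 0 to 0.093; "dx", "dy", "dz": the shift along the tool's x, y, z in m; "yaw": the turn about the tool's z in rad. In form: [{"jaw": .., "dx": .., "dy": .., "dz": .., "yaw": ..}, ...]. A call has 1 to 8 rows; each row shifts and turns the commanded pose from where the row before left it, along the tool's axes as they then stand; what a row does not reach is not made up. A row lasts 1/8 s, in which the tool goes at most 62.5 mm and 10.7 degrees, less where a joint would pass 70% of its speed; a pose out of reach is approached as far as the arm can. A call is refused whole if a number of a shift passes 0.0625 or a number of a turn 0.188, either way. A call with a gripper value outside its range is refused whole. The fingers move at their own pace and stop on an object; "grip_force" is the grip in N (left out, the last holds). Time passes only in rows, so rows that do not move let the fingers close. It gives the time, the measured TCP pose, the force, the opening and the grip force at its end, in the units of the state.
- read_state(): the state, without advancing time (a new reading comes with each control period).
- read_camera(name): name is "scene" or "side" or "wrist"; returns the picture (400x640x3 uint8, red, green, blue); there is no depth.
- camera_model(name): a dict with "camera_matrix" (3x3 intrinsics, pixels), "k1" (the pictures are not rectified: a ray, as slopes to the right and down, at radius r is drawn at 1 + k1 r^2 times it, then the intrinsics apply), "view" (4x4, takes a point from world to camera coordinates). Camera axes: x right, y up, looking along -z (the intrinsics and any distortion apply to the point x, -y, -z); pixel columns grow to the right and rows downward; lengths in m; the calibration is good to about 2 mm. A picture is of the moment at which its call begins: read the wrist's pose just before it. camera_model takes no time and is no camera call; for the wrist camera it gives the pose at the moment of the call.
- close_job(): hands the job in; it is judged then, once.
The state is a dict: "t": time; "q": joint angles; "dq": joint speeds; "joint_torque": joint torques, N m; "tool_pos": TCP position; "orientation": TCP orientation; "force": force on the tool from outside, world axes, zero at the start; "wrist_torque": the same for the moment, N m; "opening": finger opening in m; "gripper_force": force on a finger pad.
Only numpy, scipy, OpenCV 4.12 (cv2) and the standard library are available. Lean on these libraries where they do the work, as an engineer would, in place of code of your own. Each camera call takes 0.05 s, during which the arm holds its last target. There are 200 camera calls.

### The job

The lid of the round tablet dispenser stands at the wrong day. With a fingertip, gently push the upright tab on the lid's rim round, either way, until the lid clicks home with its tab and opening at the compartment marked with four raised dots. Do not grip the tab, do not lift or shove the dispenser from its place, and leave the other things on the desk undisturbed.

Things in the scene. Friction and masses are not known exactly. Their poses are not given: they have to be found in the camera images.
- dispenser: Round seven-day tablet dispenser, 0.8 kg, loose on four rubber feet (slides above about 5 N): cream base 176 mm across, rim 43 mm high, seven wedge compartments. The rim, 74 to 88 mm from the axis, carries one to seven raised dark dots (6 mm) per compartment, counting up counter-clockwise from above. Origin: centre of the underside; z up, x towards the middle of the four dots.
- hub (a point): Point on the dispenser's upright axis, about which the lid turns, 48 mm above the desk, at the top of the lid's low centre boss (60 mm across). The lid's flat top is 46 mm above the desk and 145 mm across.
- tab (a point): Middle of the lid's upright tab, 56 mm above the desk, 68 mm from the axis. The tab is a fin of the lid's own pale blue plastic, 58 to 78 mm from the axis, 9 mm thick, its top 66 mm above the desk, 20 mm over the lid. It stands on the centre line of the lid's one wedge-shaped opening, at its outer edge. Axes turn with the lid: x outward along the tab, y counter-clockwise, z up.
- place4 (a point): Fixed in the dispenser's base, at the tab's radius and height, straight inward of the middle of the four dots: where the middle of the tab belongs. Axes as the dispenser's.
- lid (a joint): Turn of the lid, rad, counter-clockwise from above, no end stops; 0 or a whole turn = four dots; click positions 0.898 apart. A spring ball holds each: the tab needs about 1.5 N to leave one, less further on; a little past half-way the lid springs on and settles within 0.02 rad. Starts at another position, or stuck half-way between two.
- tab_pad_ccw: Ribbed thumb pad on the tab's counter-clockwise face, 20 x 17 mm, pushed to turn the lid clockwise. Its origin lies on the lid's axis, 41 mm above the desk.
- tab_pad_cw: Ribbed thumb pad on the tab's clockwise face, 20 x 17 mm, pushed to turn the lid counter-clockwise. Its origin lies on the lid's axis, 41 mm above the desk.
- spray: Bystander: white spray bottle, 42 mm across, 118 mm tall. Origin under its centre.
- jar: Bystander: capped tablet jar, 52 mm across, 85 mm tall. Origin under its centre.
- pressure_meter: Bystander: white blood-pressure meter with sloping display, 105 x 135 mm, 63 mm high. Origin under its centre.
- thermometer: Bystander: white digital thermometer lying flat, 124 mm long, 19 mm wide, 11 mm high. Origin under its middle, length along its x.

How it is judged:
At the end, for the whole second after the job is handed in: The tab rests within 5 mm of its place at the four dots (lid clicked in, still), the dispenser stands level within 30 mm of where it stood, and every other thing is within 20 mm of where it stood (horizontal distance between tab and place4 below 0.005 m and velocity of joint lid between -0.05 and 0.05 rad/s and linear speed of dispenser below 0.02 m/s and height (world z) of dispenser below 0.004 m and angle between dispenser's own z axis and vertical below 0.05 rad and distance of dispenser from where it was at the start of the episode below 0.03 m and distance of each of spray, jar, pressure_meter, thermometer from where it was at the start of the episode below 0.02 m); the robot touches nothing.
It fails at once if the tab is gripped: both its faces pressed at once, each with over 1 N (contact force between the fingers and tab_pad_ccw above 1 N and contact force between the fingers and tab_pad_cw above 1 N).
It fails at once if the dispenser is lifted or tipped (over 8 mm or 0.12 rad) (height (world z) of dispenser above 0.008 m or angle between dispenser's own z axis and vertical above 0.12 rad).
It fails at once if the dispenser is shoved more than 30 mm from its place (distance of dispenser from where it was at the start of the episode above 0.03 m).
It fails at once if the robot presses on the dispenser with over 25 N (contact force between any of the fingers, the arm and dispenser above 25 N).
It fails at once if the spray bottle, jar, pressure meter or thermometer is moved more than 20 mm (distance of any of spray, jar, pressure_meter, thermometer from where it was at the start of the episode above 0.02 m).
It also fails if it takes over 48 s, if anything falls off the work surface, if the arm or the gripper's body presses on something with over 40 N, if the wrist force passes 120 N, or if a joint passes its speed limit or range.

## Working session

There is one attempt and no reset: what is moved stays moved. The work goes in short steps, Python scripts to look and compute and a tool call to move; the robot and the scene stay as the last step left them, time stands still between calls to the robot, and variables do not carry over. Pictures are saved under pics/ and viewed, at most 10 in all, crops included, and the job is handed in when it is done.

Besides the shell and the picture viewer there is one more tool, called after "Request:" by a JSON object that holds its "fn" and its "kwargs". carry_out: Moves the arm, as the interface text tells. Its arguments: {"type":"object","properties":{"moves":{"type":"array","items":{"type":"object","properties":{"jaw":{"type":"number"},"dx":{"type":"number"},"dy":{"type":"number"},"dz":{"type":"number"},"yaw":{"type":"number"}}}},"grip_force":{"type":"number"}},"required":["moves"]}

```bash
mkdir -p pics; cat > h.py <<'E'
import numpy as np,cv2
from plant import *
def ray(m,u,v):
    K=np.array(m["camera_matrix"]);k=m["k1"]
    d=np.array([(u-K[0,2])/K[0,0],(v-K[1,2])/K[1,1]]);s=d.copy()
    for _ in range(30): s=d/(1+k*(s@s))
    V=np.array(m["view"]);R=V[:3,:3];c=-R.T@V[:3,3]
    return c,R.T@np.array([s[0],-s[1],-1])
def at(m,u,v,z):
    c,d=ray(m,u,v);return c+d*(z-c[2])/d[2]
def proj(m,p):
    V=np.array(m["view"]);K=np.array(m["camera_matrix"])
    q=V[:3,:3]@np.array(p)+V[:3,3];s=np.array([q[0],-q[1]])/-q[2]
    s=s*(1+m["k1"]*(s@s));return K[0,0]*s[0]+K[0,2],K[1,1]*s[1]+K[1,2]
def save(img,n): cv2.imwrite(n,img[:,:,::-1])
E
python3 - <<'E'
from h import *
s=read_state();print(s)
for n in("scene","wrist"):
    m=camera_model(n);save(read_camera(n),f"pics/{n}0.png");print(n,m)
E
```

```text
{'t': 0.0, 'q': array([-8.54247516e-02,  1.31173424e-01,  1.48923881e+00, -3.17799854e-05,
        1.52300789e+00, -8.54093506e-02]), 'dq': array([-0.0001703 ,  0.00110735,  0.00029524,  0.00040477, -0.00036027,
        0.00105887]), 'joint_torque': array([-1.61290725e-03, -5.59853125e+01, -4.91755986e+01,  7.67333270e-02,
        3.59135563e-02, -2.97389461e-04]), 'tool_pos': array([5.99441030e-01, 4.33319837e-05, 2.17602357e-01]), 'orientation': array([-2.22048255e+00, -2.22045179e+00,  1.88654694e-03]), 'force': array([-0.73171955,  0.73266398,  0.00223644]), 'wrist_torque': array([-0.01923381,  0.02258359, -0.05225639]), 'gripper_force': 0.0, 'opening': 0.09302013523128091}
scene {'camera_matrix': array([[474.96960093,   0.        , 328.65508074],
       [  0.        , 474.96960093, 205.50870498],
       [  0.        ,   0.        ,   1.        ]]), 'k1': -0.060847774278927895, 'view': array([[-0.38057369,  0.92472936, -0.00626744,  0.21150799],
       [-0.7949215 , -0.32367308,  0.51316229,  0.41822052],
       [ 0.47250764,  0.20027819,  0.85826871, -1.42381264],
       [ 0.        ,  0.        ,  0.        ,  1.        ]])}
wrist {'camera_matrix': array([[285.35337629,   0.        , 314.94403473],
       [  0.        , 285.35337629, 199.41357232],
       [  0.        ,   0.        ,   1.        ]]), 'k1': -0.022171310831283465, 'view': array([[ 0.99999746,  0.00113596, -0.00194473, -0.59906928],
       [-0.00158389,  0.96858499, -0.2486777 ,  0.02898238],
       [ 0.00160114,  0.24868015,  0.96858434, -0.39010446],
       [ 0.        ,  0.        ,  0.        ,  1.        ]])}
```

View pics/scene0.png

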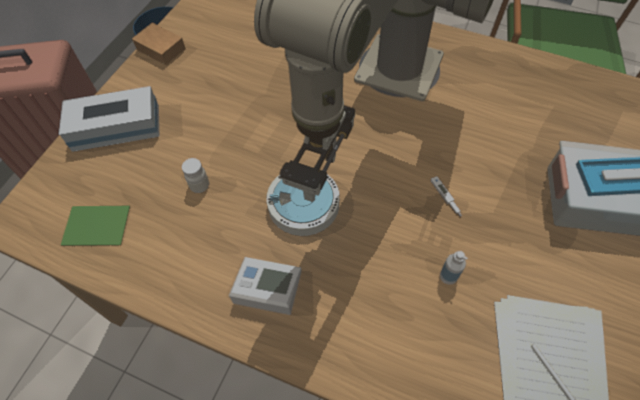

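View pics/wrist0.png

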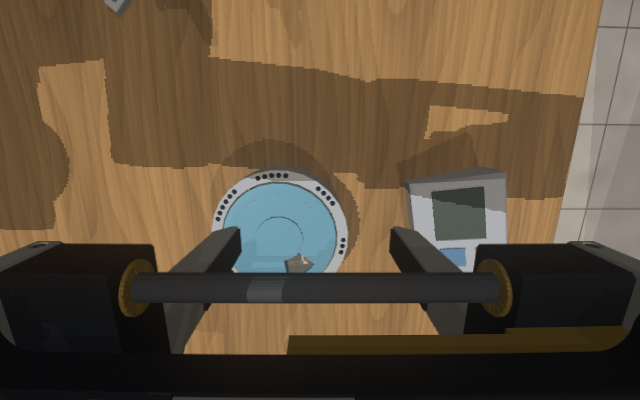

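```bash
python3 - <<'E'
from h import *
a=cv2.imread("pics/wrist0.png")[150:290,200:365];b=cv2.imread("pics/scene0.png")[150:250,250:355]
a=cv2.resize(a,(400,340),interpolation=3);b=cv2.resize(b,(400,381),interpolation=3)
c=np.zeros((381,800,3),np.uint8);c[:340,:400]=a;c[:,400:]=b
cv2.imwrite("pics/crop.png",c)
m=camera_model("wrist")
# rim outer edges at height .043
P=[at(m,u,v,.043)[:2] for u,v in[(279,168),(211,232),(348,228),(230,190),(328,185)]]
A=np.array([[2*x,2*y,1] for x,y in P]);s=np.linalg.lstsq(A,[x*x+y*y for x,y in P],rcond=None)[0]
print(s[:2],np.sqrt(s[2]+s[:2]@s[:2]))
for p in[(325,195),(343,245),(272,176),(227,205)]:
    q=at(m,*p,.044)[:2]-s[:2];print(p,np.hypot(*q),np.degrees(np.arctan2(q[1],q[0])))
E
```

```text
[ 0.55557073 -0.06675523] 0.08769548383634937
(325, 195) 0.07826380417683744 44.324952750252635
(343, 245) 0.08054456466623826 -8.040479713413578
(272, 176) 0.07856966116352494 95.94558908319691
(227, 205) 0.07753938078151433 147.4151954815479
```

View pics/crop.png

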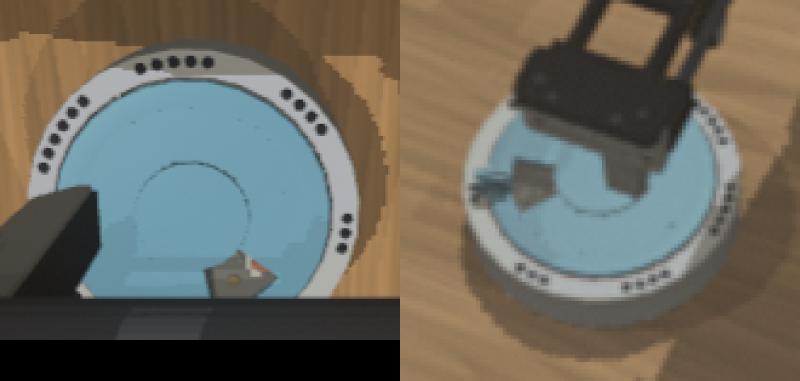

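```bash
python3 - <<'E'
from h import *
C=np.array([.5556,-.0668]);m=camera_model("scene")
for z in(.046,.056,.066):
    q=at(m,273.6,199,z)[:2]-C;print(z,np.hypot(*q),np.degrees(np.arctan2(q[1],q[0])))
for a in range(-120,-40,10):
    t=np.radians(a);print(a,[np.round(proj(m,[C[0]+.068*np.cos(t),C[1]+.068*np.sin(t),z]),1) for z in (.046,.066)])
print(proj(m,[*C,.048]))
E
```

```text
0.046 0.06967501686576498 -61.83193486098307
0.056 0.06916529132440308 -56.618560177615365
0.066 0.06923387117964669 -51.37187394946971
-120 [array([286.4, 177.8]), array([285.7, 173.1])]
-110 [array([282.7, 180.5]), array([282. , 175.9])]
-100 [array([279.5, 183.8]), array([278.8, 179.2])]
-90 [array([277.1, 187.4]), array([276.2, 182.8])]
-80 [array([275.3, 191.4]), array([274.5, 186.8])]
-70 [array([274.4, 195.5]), array([273.5, 191. ])]
-60 [array([274.4, 199.7]), array([273.5, 195.2])]
-50 [array([275.2, 203.9]), array([274.3, 199.4])]
(np.float64(302.67510866373726), np.float64(195.95015228244762))
```

Request:
{"fn": "carry_out", "kwargs": {"moves": [{"jaw": 0,"dx": -0.0457,"dy": -0.0096},{"dx": -0.0457,"dy": -0.0096},{"dx": -0.0457,"dy": -0.0096},{"yaw": 0.17},{"yaw": 0.17},{"yaw": 0.17},{"yaw": 0.17},{"yaw": 0.17}]}}

```text
invalid input at $.moves[0]: expected keys jaw, dx, dy, dz, yaw
```

Request:
{"fn": "carry_out", "kwargs": {"moves": [{"yaw": 0.17},{"dz": 0.04},{"dz": 0.04},{},{}]}}

```text
invalid input at $.moves[0]: expected keys jaw, dx, dy, dz, yaw
```

```bash
python3 - <<'E'
from h import *
from scipy.spatial.transform import Rotation as R
s=read_state();print(s["t"],s["tool_pos"],s["force"],s["opening"]);print(R.from_rotvec(s["orientation"]).as_matrix().round(3))
m=camera_model("wrist");w=read_camera("wrist")
t=camera_model("scene");b=read_camera("scene")[150:250,250:370];save(np.vstack([w,np.pad(cv2.resize(b,(240,200),interpolation=3),((0,0),(0,400),(0,0)))]),"pics/w1.png")
C=[.5556,-.0668]
for a in(-58.4,-84,-110):
    th=np.radians(a);print(a,proj(m,[C[0]+.068*np.cos(th),C[1]+.068*np.sin(th),.066]))
print(proj(m,[*C,.048]),proj(m,s["tool_pos"]))
E
```

```text
0.1 [5.99467572e-01 4.78923072e-05 2.17667888e-01] [ 0.62930568  0.11517771 -0.23694726] 0.09263636418943813
[[ 0.     1.    -0.002]
 [ 1.    -0.     0.   ]
 [ 0.    -0.002 -1.   ]]
-58.4 (np.float64(308.40992164998806), np.float64(286.6334370272921))
-84 (np.float64(285.82405823386125), np.float64(293.4130216268097))
-110 (np.float64(261.63137712318445), np.float64(290.6982074099358))
(np.float64(280.2663507515267), np.float64(237.90114213350125)) (np.float64(314.82909156962194), np.float64(241.02736882170353))
```

View pics/w1.png

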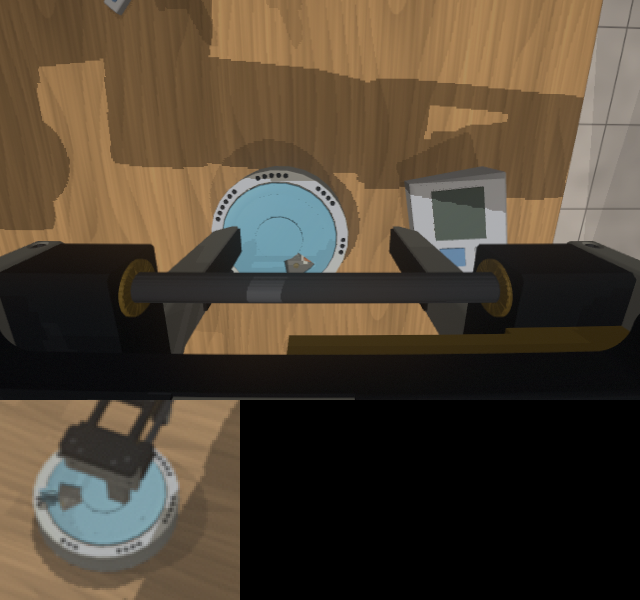

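The picture shows the same scene as before (moves were refused, all keys are needed): tab under the gripper bar near (308,286), opening at (300,263).

Request:
{"fn": "carry_out", "kwargs": {"moves": [{"jaw": 0,"dx": -0.0457,"dy": -0.0096,"dz": 0,"yaw": 0},{"jaw": 0,"dx": -0.0457,"dy": -0.0096,"dz": 0,"yaw": 0},{"jaw": 0,"dx": -0.0457,"dy": -0.0096,"dz": 0,"yaw": 0},{"jaw": 0,"dx": 0,"dy": 0,"dz": 0,"yaw": 0.17},{"jaw": 0,"dx": 0,"dy": 0,"dz": 0,"yaw": 0.17},{"jaw": 0,"dx": 0,"dy": 0,"dz": 0,"yaw": 0.17},{"jaw": 0,"dx": 0,"dy": 0,"dz": 0,"yaw": 0.17},{"jaw": 0,"dx": 0,"dy": 0,"dz": 0,"yaw": 0.17}]}}

```text
t: 1.2
tool_pos: [0.5711, -0.1371, 0.2184]
orientation: [-2.943, -1.099, 0.001]
force: [1.0, 0.7, 0.6]
opening: 0.0176
gripper_force: 0.0
```

Request:
{"fn": "carry_out", "kwargs": {"moves": [{"jaw": 0,"dx": 0,"dy": 0,"dz": 0,"yaw": 0.17},{"jaw": 0,"dx": 0,"dy": 0,"dz": 0.04,"yaw": 0},{"jaw": 0,"dx": 0,"dy": 0,"dz": 0.04,"yaw": 0},{"jaw": 0,"dx": 0,"dy": 0,"dz": 0,"yaw": 0},{"jaw": 0,"dx": 0,"dy": 0,"dz": 0,"yaw": 0}]}}

```text
t: 1.82
tool_pos: [0.5718, -0.1373, 0.1401]
orientation: [3.022, 0.854, 0.002]
force: [-0.4, 0.8, 1.2]
opening: 0.0006
gripper_force: 0.0
```

```bash
cat > look.py <<'E'
from h import *
import sys
from scipy.spatial.transform import Rotation as R
s=read_state();M=R.from_rotvec(s["orientation"]).as_matrix()
print(s["t"],s["tool_pos"].round(4),s["force"].round(2),s["opening"],"yaw dir",np.degrees(np.arctan2(M[1,1],M[0,1])),M[:,2].round(3))
m=camera_model("wrist");w=read_camera("wrist");b=read_camera("scene")[150:250,250:370];d=read_camera("side")
save(np.vstack([w,np.hstack([cv2.resize(b,(240,200),interpolation=3),cv2.resize(d,(400,200))[:, :400]])]),"pics/%s.png"%sys.argv[1])
C=[.5556,-.0668]
for a in(-58.4,-7,44.4):
    th=np.radians(a);print(a,np.round(proj(m,[C[0]+.068*np.cos(th),C[1]+.068*np.sin(th),.066])))
print(np.round(proj(m,[*C,.048])),np.round(proj(m,s["tool_pos"])))
th=np.arctan2(M[1,1],M[0,1]);d=s["tool_pos"][:2]-C;print("radial,tang",d@[np.cos(th),np.sin(th)],d@[-np.sin(th),np.cos(th)])
E
python3 look.py w2
```

```text
1.825 [ 0.5718 -0.1373  0.1401] [-0.36  0.83  1.24] 0.0005634455276596871 yaw dir -58.43964216479328 [ 0.001 -0.    -1.   ]
-58.4 [315. 182.]
-7 [284. 117.]
44.4 [212. 100.]
[241. 178.] [316. 240.]
radial,tang 0.06855371618844298 -0.023052334294198323
```

View pics/w2.png

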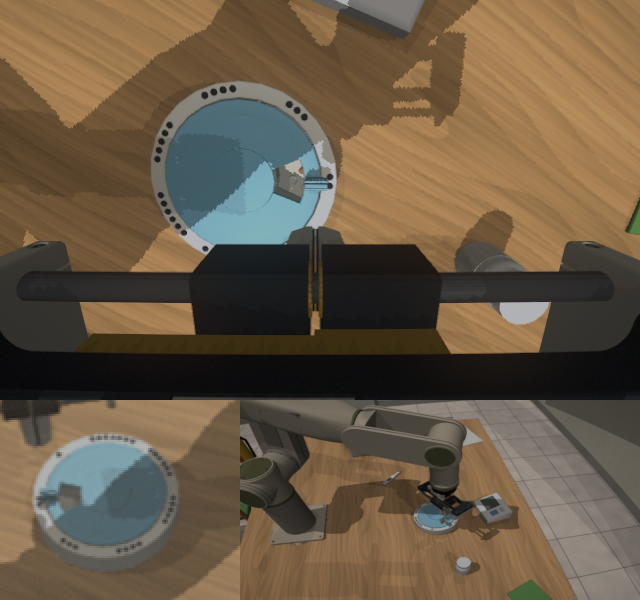

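The tab is at (317,183), next to the two dots (330,182) and within 2 px of the prediction. The four dots are at (220,92), two clicks counter-clockwise. The fingertip hovers clear on the clockwise side, so I'll descend and approach.

Request:
{"fn": "carry_out", "kwargs": {"moves": [{"jaw": 0,"dx": 0,"dy": 0,"dz": 0.03,"yaw": 0},{"jaw": 0,"dx": 0,"dy": 0,"dz": 0.03,"yaw": 0},{"jaw": 0,"dx": 0,"dy": 0,"dz": 0.02,"yaw": 0},{"jaw": 0,"dx": 0,"dy": 0,"dz": 0.007,"yaw": 0},{"jaw": 0,"dx": 0,"dy": 0,"dz": 0,"yaw": 0},{"jaw": 0,"dx": 0.004,"dy": 0,"dz": 0,"yaw": 0},{"jaw": 0,"dx": 0.004,"dy": 0,"dz": 0,"yaw": 0},{"jaw": 0,"dx": 0,"dy": 0,"dz": 0,"yaw": 0}]}}

```text
t: 2.98
tool_pos: [0.5788, -0.1329, 0.0524]
orientation: [3.022, 0.855, 0.002]
force: [-0.9, -1.3, 0.6]
opening: 0.0001
gripper_force: 0.3
```

Request:
{"fn": "carry_out", "kwargs": {"moves": [{"jaw": 0,"dx": 0.0041,"dy": 0.0006,"dz": 0,"yaw": -0.06},{"jaw": 0,"dx": 0.0041,"dy": 0.0006,"dz": 0,"yaw": -0.06},{"jaw": 0,"dx": 0.0041,"dy": 0.0006,"dz": 0,"yaw": -0.06},{"jaw": 0,"dx": 0.0041,"dy": 0.0006,"dz": 0,"yaw": -0.06},{"jaw": 0,"dx": 0,"dy": 0,"dz": 0,"yaw": 0}]}}

```text
t: 3.6
tool_pos: [0.5929, -0.1248, 0.0518]
orientation: [2.899, 1.21, 0.001]
force: [0.4, -0.2, -0.4]
opening: 0.0003
gripper_force: 0.0
```

```bash
python3 look.py w3
```

```text
3.6 [ 0.5929 -0.1248  0.0518] [ 0.4  -0.21 -0.42] 0.0003491507655483528 yaw dir -44.69261762540471 [ 0.  0. -1.]
-58.4 [314. 252.]
-7 [291. 151.]
44.4 [186.  99.]
[208. 216.] [316. 241.]
radial,tang 0.0672742607639817 -0.015034389640003335
```

View pics/w3.png

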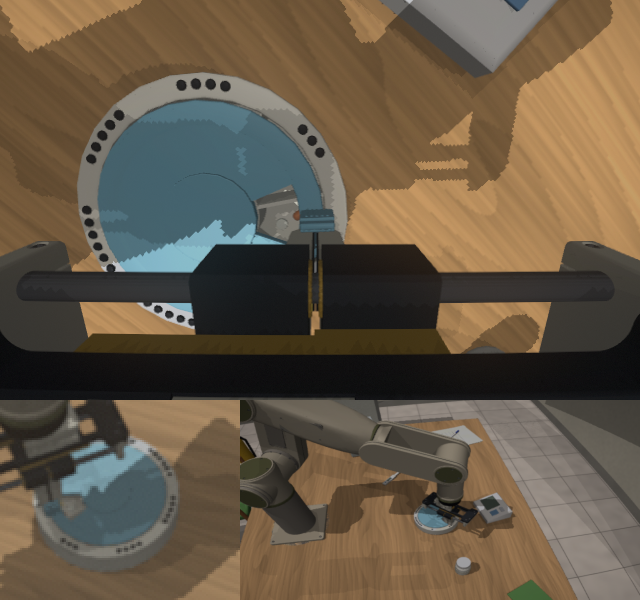

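The tab is at (317,218), flush against the fingertip and turning. The base hasn't moved, so I'll continue.

Request:
{"fn": "carry_out", "kwargs": {"moves": [{"jaw": 0,"dx": 0.0041,"dy": 0.0007,"dz": 0,"yaw": -0.06},{"jaw": 0,"dx": 0.0041,"dy": 0.0007,"dz": 0,"yaw": -0.06},{"jaw": 0,"dx": 0.0041,"dy": 0.0007,"dz": 0,"yaw": -0.06},{"jaw": 0,"dx": 0.0041,"dy": 0.0007,"dz": 0,"yaw": -0.06},{"jaw": 0,"dx": 0.0041,"dy": 0.0007,"dz": 0,"yaw": -0.06},{"jaw": 0,"dx": 0.0041,"dy": 0.0007,"dz": 0,"yaw": -0.06},{"jaw": 0,"dx": 0.0041,"dy": 0.0007,"dz": 0,"yaw": -0.06},{"jaw": 0,"dx": 0.0041,"dy": 0.0007,"dz": 0,"yaw": -0.06}]}}

```text
t: 4.75
tool_pos: [0.6147, -0.1006, 0.0516]
orientation: [-2.527, -1.866, 0.0]
force: [0.7, 0.3, -0.2]
opening: 0.0006
gripper_force: 0.0
```

Request:
{"fn": "carry_out", "kwargs": {"moves": [{"jaw": 0,"dx": 0.0041,"dy": 0.0008,"dz": 0,"yaw": -0.06},{"jaw": 0,"dx": 0.0041,"dy": 0.0008,"dz": 0,"yaw": -0.06},{"jaw": 0,"dx": 0.0041,"dy": 0.0008,"dz": 0,"yaw": -0.06},{"jaw": 0,"dx": 0.0041,"dy": 0.0008,"dz": 0,"yaw": -0.06},{"jaw": 0,"dx": 0.0041,"dy": 0.0008,"dz": 0,"yaw": -0.06},{"jaw": 0,"dx": 0,"dy": 0,"dz": 0,"yaw": 0}]}}

```text
t: 5.5
tool_pos: [0.6222, -0.0812, 0.0515]
orientation: [-2.222, -2.22, 0.0]
force: [0.0, 0.4, 0.8]
opening: 0.0006
gripper_force: 0.1
```

```bash
python3 look.py w4
```

```text
5.5 [ 0.6222 -0.0812  0.0515] [0.01 0.43 0.84] 0.0006215113813082607 yaw dir -0.05194362237612925 [-0.  0. -1.]
-58.4 [265. 316.]
-7 [316. 241.]
44.4 [280. 141.]
[209. 217.] [315. 241.]
radial,tang 0.06659206227020141 -0.014329393497927287
```

View pics/w4.png

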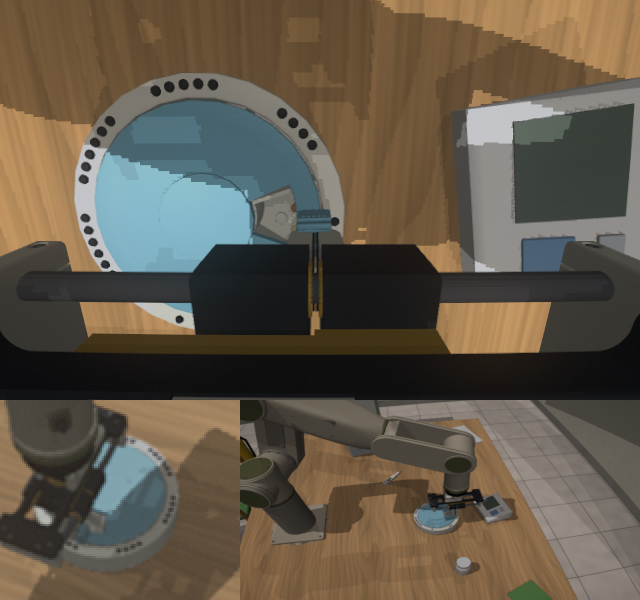

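The tab at (315,220) is just past the three dots, and the four dots are at (297,129). I'll push on until past half-way.

Request:
{"fn": "carry_out", "kwargs": {"moves": [{"jaw": 0,"dx": 0.0041,"dy": 0.0007,"dz": 0,"yaw": -0.06},{"jaw": 0,"dx": 0.0041,"dy": 0.0007,"dz": 0,"yaw": -0.06},{"jaw": 0,"dx": 0.0041,"dy": 0.0007,"dz": 0,"yaw": -0.06},{"jaw": 0,"dx": 0.0041,"dy": 0.0007,"dz": 0,"yaw": -0.06},{"jaw": 0,"dx": 0.0041,"dy": 0.0007,"dz": 0,"yaw": -0.06},{"jaw": 0,"dx": 0.0041,"dy": 0.0007,"dz": 0,"yaw": -0.06},{"jaw": 0,"dx": 0.0041,"dy": 0.0007,"dz": 0,"yaw": -0.06},{"jaw": 0,"dx": 0.0041,"dy": 0.0007,"dz": 0,"yaw": -0.06}]}}

```text
t: 6.65
tool_pos: [0.621, -0.0484, 0.0516]
orientation: [1.629, 2.686, 0.0]
force: [0.5, -0.4, 0.7]
opening: 0.0003
gripper_force: 0.0
```

Request:
{"fn": "carry_out", "kwargs": {"moves": [{"jaw": 0,"dx": 0.0041,"dy": 0.0007,"dz": 0,"yaw": -0.06},{"jaw": 0,"dx": 0,"dy": 0,"dz": 0,"yaw": 0},{"jaw": 0,"dx": 0,"dy": 0,"dz": 0,"yaw": 0}]}}

```text
t: 7.02
tool_pos: [0.6198, -0.0446, 0.0517]
orientation: [1.551, 2.732, 0.0]
force: [0.9, 0.9, 0.0]
opening: 0.0007
gripper_force: 0.0
```

```bash
python3 look.py w5
```

```text
7.025 [ 0.6198 -0.0446  0.0517] [0.88 0.94 0.03] 0.0007000903168984359 yaw dir 30.83306264976547 [ 0. -0. -1.]
-58.4 [210. 330.]
-7 [293. 293.]
44.4 [313. 201.]
[208. 218.] [314. 241.]
radial,tang 0.06653600534723698 -0.013836176211392132
```

View pics/w5.png

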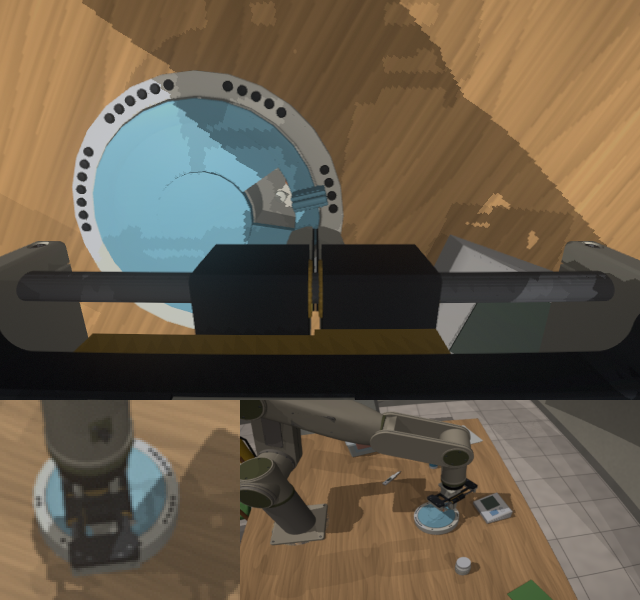

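The lid sprang ahead: the tab is at (310,198) beside the four dots (328,190), clear of the finger. I'll back off, rise and check.

Request:
{"fn": "carry_out", "kwargs": {"moves": [{"jaw": 0,"dx": -0.005,"dy": 0,"dz": 0,"yaw": 0},{"jaw": 0,"dx": -0.005,"dy": 0,"dz": 0,"yaw": 0},{"jaw": 0,"dx": 0,"dy": 0,"dz": -0.02,"yaw": 0},{"jaw": 0,"dx": 0,"dy": 0,"dz": -0.04,"yaw": 0},{"jaw": 0,"dx": 0,"dy": 0,"dz": -0.05,"yaw": 0},{"jaw": 0,"dx": -0.03,"dy": 0,"dz": 0,"yaw": 0},{"jaw": 0,"dx": 0,"dy": 0,"dz": 0,"yaw": 0},{"jaw": 0,"dx": 0,"dy": 0,"dz": 0,"yaw": 0}]}}

```text
t: 8.18
tool_pos: [0.6399, -0.0784, 0.1617]
orientation: [-1.549, -2.733, -0.0]
force: [0.0, 0.1, -0.3]
opening: 0.0005
gripper_force: 0.0
```

```bash
python3 look.py w6
```

```text
8.175 [ 0.6399 -0.0784  0.1617] [ 0.01  0.1  -0.29] 0.0004555536047924499 yaw dir 30.916035261159696 [-0.001  0.    -1.   ]
-58.4 [246. 216.]
-7 [301. 190.]
44.4 [314. 127.]
[246. 144.] [314. 241.]
radial,tang 0.06636921397443774 -0.05324628578555155
```

View pics/w6.png

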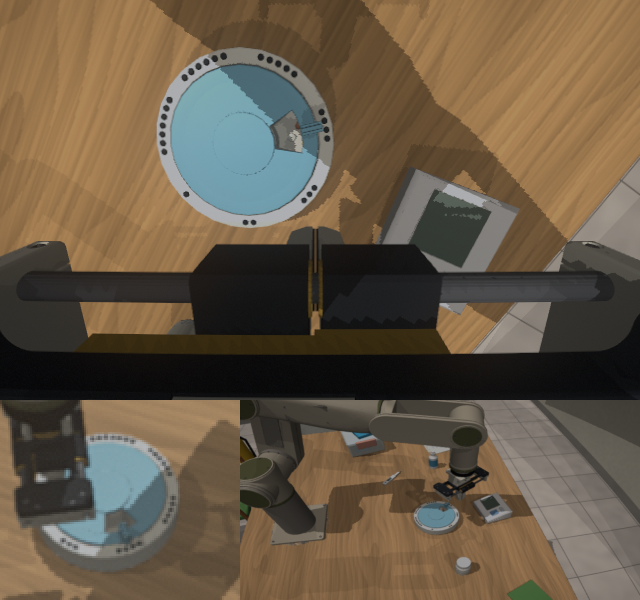

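The tab is at (312,127), predicted (314,127), in line with the middle of the four dots. The base hasn't moved and the robot is clear.

```bash
python3 -c "from plant import *;print(close_job())"
```

```text
the job is handed in; nothing more can be done
None
```

The lid is clicked home with its tab and opening at the four dots, by the last camera check; the dispenser and other things showed no movement, and the job is handed in (no verdict was returned).

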